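Load the reference cell under the analyser's hold-down springs

TASK

Load the flour analyser for its daily check: with a fingertip on the ridged pad of the reference cell that is lying on the loading deck, press it down hard against the sprung lift plate and slide it towards the housing, in under the bar and the two leaf springs, until it is fully home against the end stop and stays lying flat on the bed when you let go. Press and push only: do not pick the cell up or tip it, and leave the spare cell, the brush and the beaker where they are.

Things in the scene. Friction and masses are not known exactly. Their poses are not given: they have to be found in the camera images.
- analyser: Bench flour analyser, fixed on the counter (z = 0). Origin on the counter, below the middle of the front edge of its hold-down bar. x = sliding direction, from the open loading deck (-x) to the white housing (+x, from 67 mm on, 200 x 200 mm, 128 mm high). The deck is a level channel along x, 60.5 mm wide between guides 52 mm high, from an end lip at x = -150 mm (50 mm high).
- bed_home (a point): Point on the bed (the fixed rails the cell slides on, 40 mm above the counter) where the cell's origin lies when the cell is fully home with its nose on the end stop: in the middle of the channel, under the front edge of the bar. The end stop is 60 mm further along x. Axes as the analyser's.
- bar_edge (a point): Middle of the lower front edge of the hold-down bar, 18.5 mm above the bed. The aluminium bar crosses the channel, 10 mm thick along x, its top 32 mm above the bed. The raised cell butts on it; the cell passes under once pressed down by 3.5 mm or more.
- leaf_tips (a point): Point midway between the lowest points of the two leaf springs, 12 mm above the bed, 41 mm past the front of the bar. The polished steel leaves, 14 mm wide and 34 mm apart, are fixed behind the bar and slope down towards the end stop. The cell lifts them by about 4 mm when pushed under; pushing it takes about 7 to 15 N along the slide.
- cell: Reference cell in the loading deck: loose, closed, flat black case 120 mm long (x), 58 wide, 16 high, 0.2 to 0.34 kg. Origin at the centre of its underside, x towards its nose (60 mm ahead). It starts raised, underside 6 mm above the bed, nose 4 to 24 mm short of the bar, about 1 mm play each side. Friction on bed and springs about 0.2.
- press_pad (a point): Centre of the top of the cell's ridged rubber press pad, 17 mm above its underside, 43 mm behind its origin; pad 26 mm long (x), 44 mm wide. A thumb rib 4 mm higher than the pad crosses the cell 15 to 20 mm ahead of this point and can be pushed against. The pad is 63 mm above the counter at rest, 57 mm when pressed fully down.
- lift (a joint): Travel of the sprung steel lift plate under the cell, m: 0 = raised, 0.006 = fully down, level with the bed. Its springs push up with 5 N at 0 and 12 N at 0.006; it stays level. It reaches from x = -135 to +40 mm of the analyser, forked beyond +20 mm.
- leaf_left (a joint): Lift angle of the hold-down leaf spring on the analyser's +y side, rad: 0 = free, about 0.17 with the cell lying under it.
- leaf_right (a joint): The same for the leaf spring on the -y side.
- spare_cell: A bystander: an identical loose cell lying on the counter beside the deck. Origin at the centre of its underside.
- brush: A bystander: cleaning brush, 170 mm long, lying on the counter.
- beaker: A bystander: clear beaker, 72 mm across, 95 mm high, standing on the counter. Origin at the centre of its foot.
There are look-alikes about, which are no part of the job. Leave any purple look-alike of the cell alone.

How it is judged:
By the outcome, as a careful person would: the job done as asked, in the order asked, and still so for the second after the job is handed in, with the robot touching nothing.
It also fails if it takes over 38 s, if anything falls off the work surface, if the arm or the gripper's body presses on something with over 40 N, if the wrist force passes 120 N, or if a joint passes its speed limit or range.

ROBOT

A 7-joint arm with a two-finger parallel gripper is mounted at the origin on the work surface. World frame = base frame: x ahead of the robot, y to its left, z up, the work surface at z = 0. Lengths are in m, angles in rad, forces in N, time in s.
With the tool pointing down it reaches from about 0.425 to 0.925 m from the base axis. Payload 6.8 kg.
Tool frame: the origin (TCP) lies at the very end of the fingers, on their centre line; the grasp point (between the pads) lies 19 mm behind it (robot.tcp_to_grasp is the distance from the TCP to the grasp point, in m); z points along the fingers, y is the direction in which the jaws open and shut (so a half turn about z gives the same grasp; the last joint's range is limited). The gripper opens to 88 mm and grips with 3 to 60 N. Pads are 20 mm wide; open, the fingers measure 115 mm over their backs; the gripper's body (75 mm by 178 mm) begins 61 mm behind the grasp point.
Start: joints at [1.205, 0.477, 0.022, 1.555, -0.011, 1.109, -0.083], TCP at [0.172, -0.653, 0.223] pointing down, gripper open.
Joint ranges: [-2.96, 2.96], [-0.34, 2.1], [-1.41, 1.46], [0.24, 2.44], [-1.37, 4.51], [0.17, 1.92], [-2.96, 2.96]. Speed limits (rad/s): [2.39, 2.39, 3.14, 3.14, 3.14, 3.14, 3.14].

INTERFACE

Orientations are given as a unit quaternion [x, y, z, w].
In Python, from plant import robot, vision gives the robot as it stands. The module is installed in compiled form; this text tells all that it offers.
- The arm moves only by the tool arm_command, never from a script. Its argument "targets" is a list of rows, each a list of 2 entries, a list of its own where there are three numbers: the shift along the tool's x, y, z in m, then the turn about the tool's z in units of 5 degrees (1.0 is 5 degrees). A call has 1 to 5 rows; each row shifts and turns the commanded pose from where the row before left it, along the tool's axes as they then stand; what a row does not reach is not made up. A row lasts 1/12 s, in which the tool goes at most 41.7 mm and 7.16 degrees, less where a joint would pass 70% of its speed; a pose out of reach is approached as far as the arm can. A call with a gripper value outside its range is refused whole. "claw" is the closure, from -1 (fully open) to 1 (shut), so that 0 is half open, set as the call begins (left out, the last holds). The fingers move at their own pace and stop on an object; the grip force is fixed at half the most. Time passes only in rows, so rows that do not move let the fingers close. It gives the time, the measured TCP pose, the force and the opening at its end, in the units of the state.
- robot.observe(): the state, without advancing time (a new reading comes with each control period).
- vision.grab_frame(name): name is "side" or "top" or "wrist"; returns (picture, depth): 400x640x3 uint8, blue, green, red; 400x640 float32, m along the optical axis (not along the pixel's ray), 0 where there is no reading.
- vision.calibration(name): a dict with "fx", "fy", "cx", "cy" (pixels), "R" (3x3) and "t" (3): a world point X has camera coordinates R X + t. Camera axes: x right, y down, z forward; pixel columns grow to the right and rows downward; lengths in m; the calibration is good to about 2 mm. A picture is of the moment at which its call begins: read the wrist's pose just before it. calibration takes no time and is no camera call; for the wrist camera it gives the pose at the moment of the call.
- robot.finish_job(): hands the job in, once; it reports no verdict.
The state is a dict: "clock": time; "joint_positions": joint angles; "qvel": joint speeds; "effort": joint torques, N m; "tool_pos": TCP position; "orientation": TCP orientation; "ft_force": force on the tool from outside, world axes, zero at the start; "moment": the same for the moment, N m; "width": finger opening in m.
Only numpy, scipy, OpenCV 4.12 (cv2) and the standard library are available. Lean on these libraries where they do the work, as an engineer would, in place of code of your own. Each camera call takes 0.05 s, during which the arm holds its last target. There are 200 camera calls.

## Working session

There is one attempt and no reset: what is moved stays moved. The work goes in short steps, Python scripts to look and compute and a tool call to move; the robot and the scene stay as the last step left them, time stands still between calls to the robot, and variables do not carry over. Pictures are saved under pics/ and viewed, about 8 in all and at most 12, crops included, and the job is handed in when it is done.

Besides the shell and the picture viewer there is one more tool, called after "Request:" as name(argument=value, ...) on one line, values as JSON. arm_command: Moves the arm, as the interface text tells. Its arguments: {"type":"object","properties":{"targets":{"type":"array","items":{"type":"array"}},"claw":{"type":"number"}},"required":["targets"]}

```bash
mkdir -p pics; cat > h.py <<'E'
import numpy as np, cv2
from plant import robot, vision
def pt(name,u,v,d=None,z=None):
    c=vision.calibration(name);R=np.array(c["R"]);t=np.array(c["t"])
    r=np.array([(u-c["cx"])/c["fx"],(v-c["cy"])/c["fy"],1.])
    o=-R.T@t; w=R.T@r
    s=d if d is not None else (z-o[2])/w[2]
    return o+s*w
E
python3 - <<'E'
from h import *
s=robot.observe();print({k:np.round(v,3) for k,v in s.items()})
for n in("top","side"):
    p,d=vision.grab_frame(n);cv2.imwrite(f"pics/{n}.png",p);np.save(f"{n}.npy",d)
    c=vision.calibration(n);print(n,c["fx"],np.round(c["R"],3).tolist(),np.round(c["t"],3))
E
```

```text
{'clock': np.float64(0.0), 'joint_positions': array([ 1.205,  0.478,  0.022,  1.556, -0.012,  1.109, -0.083]), 'qvel': array([ 0.001, -0.001,  0.002,  0.001,  0.001,  0.   ,  0.   ]), 'effort': array([ 1.0000e-03, -5.8285e+01,  1.5350e+00, -2.7260e+01, -5.4000e-02,
        1.7000e-02,  0.0000e+00]), 'tool_pos': array([ 0.172, -0.652,  0.222]), 'orientation': array([ 0.992,  0.129, -0.   , -0.001]), 'ft_force': array([-0.252, -1.026,  0.159]), 'moment': array([-0.015, -0.027, -0.04 ]), 'width': np.float64(0.088)}
top 490.60776787703264 [[0.014, -0.999, 0.037], [-0.996, -0.017, -0.091], [0.092, -0.036, -0.995]] [0.088 0.582 0.912]
side 470.22577735940166 [[0.953, -0.302, -0.004], [-0.229, -0.715, -0.661], [0.196, 0.631, -0.751]] [-0.537  0.255  0.903]
```

View pics/top.png

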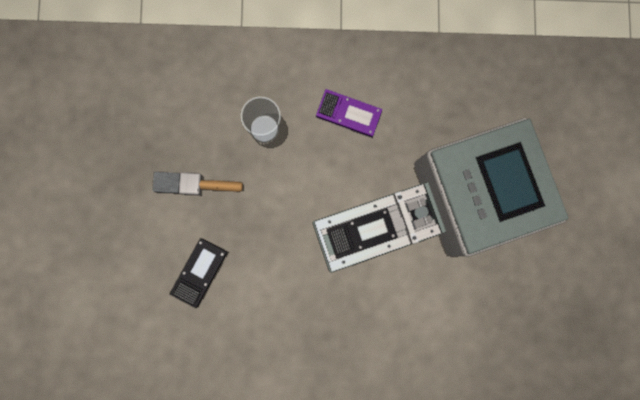

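View pics/side.png

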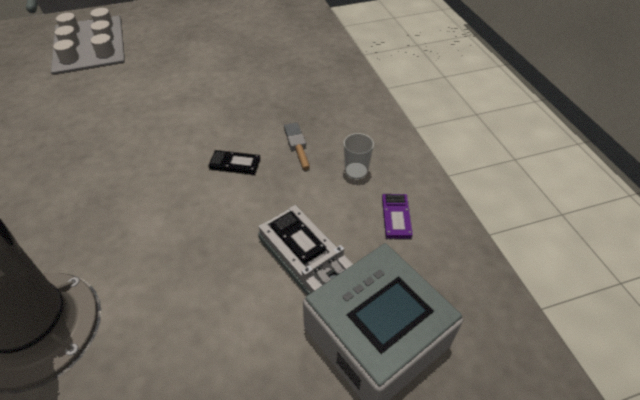

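The possible targets in the top view are:
- the black cell in the deck, at (362,233)
- the spare black cell on the counter, at (199,273)
- the purple look-alike, at (349,113)

I choose the one in the deck at (362,233) and will check it in a crop.

```bash
python3 - <<'E'
from h import *
p=cv2.imread("pics/top.png");c=p[170:285,300:460];cv2.imwrite("pics/crop.png",cv2.resize(c,None,fx=5,fy=5,interpolation=cv2.INTER_CUBIC))
d=np.load("top.npy")
# white deck mask / dark cell mask
g=cv2.cvtColor(p,cv2.COLOR_BGR2HSV)
w=((g[...,2]>165)&(g[...,1]<40)).astype(np.uint8);w[:160]=0;w[:,:300]=0;w[:,450:]=0;w[285:]=0
cs=max(cv2.findContours(cv2.morphologyEx(w,cv2.MORPH_CLOSE,np.ones((5,5))),0,2)[0],key=cv2.contourArea)
r=cv2.minAreaRect(cs);print("deck",r,cv2.boxPoints(r).tolist())
for b in cv2.boxPoints(r): print(np.round(pt("top",*b,z=.052),4))
for q in [(320,245),(340,240),(372,230),(405,220),(420,212)]: print(q,np.round(pt("top",*q,d=d[q[1],q[0]]),4))
E
```

```text
deck ((377.1336669921875, 227.45323181152344), (53.139217376708984, 115.103515625), 70.70995330810547) [[314.0356750488281, 221.38754272460938], [422.6770935058594, 183.363037109375], [440.2316589355469, 233.5189208984375], [331.5902404785156, 271.5434265136719]]
[0.5516 0.1044 0.052 ]
[ 0.6264 -0.0986  0.052 ]
[ 0.5328 -0.131   0.052 ]
[0.46   0.0708 0.052 ]
(320, 245) [0.5086 0.0916 0.0244]
(340, 240) [0.5177 0.0569 0.0634]
(372, 230) [ 0.5369 -0.002   0.0613]
(405, 220) [ 0.5556 -0.0608  0.0712]
(420, 212) [ 0.5739 -0.0976  0.0341]
```

View pics/crop.png

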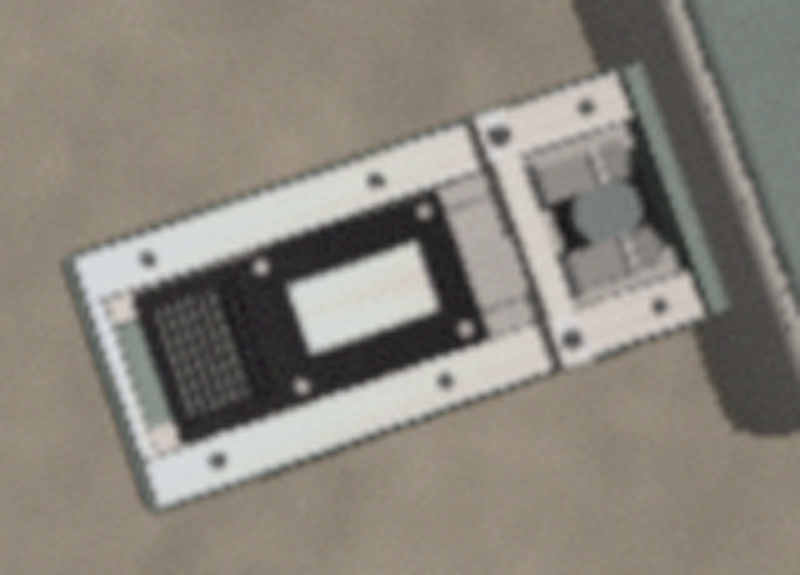

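```bash
cat > m.py <<'E'
from h import *
C=lambda u,v,z: pt("top",300+(u-2)/5,170+(v-2)/5,z=z)
e1=C(470,122,.052)-C(70,260,.052);e2=C(553,370,.052)-C(153,510,.052)
b=cv2.boxPoints(((0,0),(1,1),0))
for e in(e1,e2):print("ang",np.degrees(np.arctan2(e[1],e[0])),np.linalg.norm(e))
a=(e1/np.linalg.norm(e1)+e2/np.linalg.norm(e2))/2;a/=np.linalg.norm(a)
n=np.array([-a[1],a[0],0])
mid=(C(70,260,.052)+C(153,510,.052))/2
for k,q in dict(lip=C(112,385,.05),pad=C(201,353,.063),tail=C(158,370,.062),nose=C(463,262,.062),barTopFront=C(515,246,.072),padfront=C(228,343,.063)).items():
    print(k,np.round(q,4),"along",round((q-mid)@a,4),"across",round((q-mid)@n,4))
print("a",a)
E
python3 m.py
```

```text
ang -70.02230052264572 0.15837053555745798
ang -70.16495285078263 0.1573319027951917
lip [0.5054 0.089  0.05  ] along 0.0003 across -0.0003
pad [0.5173 0.0572 0.063 ] along 0.0342 across 0.0002
tail [0.5109 0.0728 0.062 ] along 0.0174 across -0.0005
nose [ 0.5522 -0.0391  0.062 ] along 0.1366 across 0.0001
barTopFront [ 0.5577 -0.0563  0.072 ] along 0.1546 across -0.0005
padfront [0.5211 0.0474 0.063 ] along 0.0447 across 0.0004
a [ 0.34048414 -0.94025026  0.        ]
```

Request:
arm_command(targets=[[[0.0257, -0.0297, 0], 0], [[0.0257, -0.0297, 0], 0], [[0.0257, -0.0297, 0], 0], [[0.0257, -0.0297, 0], 0], [[0.0257, -0.0297, 0], 0]], claw=1)

```text
clock: 0.52
tool_pos: [0.2588, -0.4743, 0.2222]
orientation: [0.992, 0.128, -0.0, -0.0]
ft_force: [0.4, -0.6, 0.1]
width: 0.0578
```

Request:
arm_command(targets=[[[0.0257, -0.0297, 0], 0], [[0.0257, -0.0297, 0], 0], [[0.0257, -0.0297, 0], 0], [[0.0257, -0.0297, 0], 0], [[0.0257, -0.0297, 0], 0]])

```text
clock: 0.93
tool_pos: [0.3451, -0.2981, 0.2225]
orientation: [0.992, 0.128, -0.0, 0.0]
ft_force: [-0.4, -0.5, 0.0]
width: 0.0248
```

Request:
arm_command(targets=[[[0.0257, -0.0297, 0], 0], [[0.0257, -0.0297, 0], 0], [[0.0257, -0.0297, 0], 0], [[0.0257, -0.0297, 0], 0], [[0.0257, -0.0297, 0], 0]])

```text
clock: 1.35
tool_pos: [0.4314, -0.1218, 0.2226]
orientation: [0.992, 0.128, -0.0, 0.0]
ft_force: [1.2, -0.3, 0.1]
width: 0.0004
```

Request:
arm_command(targets=[[[0.0257, -0.0297, 0], 0], [[0.0257, -0.0297, 0], 0], [[0.0257, -0.0297, 0], 0], [[0.0257, -0.0297, 0], 0], [[0.0257, -0.0297, 0], 0]])

```text
clock: 1.77
tool_pos: [0.5179, 0.0544, 0.2225]
orientation: [0.992, 0.128, -0.0, 0.0]
ft_force: [0.5, -0.3, -0.3]
width: 0.0004
```

Request:
arm_command(targets=[[[0, 0, 0], 1.4], [[0, 0, 0], 1.4], [[0, 0, 0], 1.4], [[0, 0, 0], 1.4], [[0, 0, 0], 1.4]])

```text
clock: 2.18
tool_pos: [0.5173, 0.0527, 0.2222]
orientation: [0.984, -0.178, -0.0, 0.0]
ft_force: [-0.4, -0.0, 0.3]
width: 0.0004
```

Request:
arm_command(targets=[[[0, 0, 0], 1.4], [[0, 0, 0], 1.4], [[0, 0, 0], 1.4], [[0, 0, 0], 1.4], [[0, 0, 0], 1.4]])

```text
clock: 2.6
tool_pos: [0.5173, 0.0526, 0.2223]
orientation: [0.885, -0.466, -0.0, 0.0]
ft_force: [0.0, 0.6, -0.4]
width: 0.0003
```

Request:
arm_command(targets=[[[0, 0, 0], 1.4], [[0, 0, 0], 1.4], [[0, 0, 0], 0.2], [[0, 0, 0], 0], [[0, 0, 0], 0]])

```text
clock: 3.02
tool_pos: [0.5168, 0.0525, 0.2202]
orientation: [0.84, -0.543, -0.002, 0.003]
ft_force: [0.3, 1.3, 0.8]
width: 0.0003
```

```bash
python3 - <<'E'
from h import *
s=robot.observe();print(np.round(s["joint_positions"],3),np.round(s["tool_pos"],4),np.round(s["orientation"],3))
o=s["orientation"];print(np.degrees(2*np.arctan2(o[1],o[0])))
E
```

```text
[-0.182  0.23  -0.047  1.92   0.015  0.998 -2.954] [0.5168 0.0525 0.2202] [ 0.84  -0.543 -0.002  0.003]
-65.72898132911268
```

Request:
arm_command(targets=[[[0, 0, 0], -1.4], [[0, 0, 0], -1.4], [[0, 0, 0], -1.4], [[0, 0, 0], -1.4], [[0, 0, 0], -1.4]])

```text
clock: 3.43
tool_pos: [0.517, 0.0521, 0.2204]
orientation: [0.965, -0.262, -0.002, 0.002]
ft_force: [-0.1, 0.4, -0.4]
width: 0.0008
```

Request:
arm_command(targets=[[[0, 0, 0], -1.4], [[0, 0, 0], -1.4], [[0, 0, 0], -1.4], [[0, 0, 0], -1.4], [[0, 0, 0], -1.4]])

```text
clock: 3.85
tool_pos: [0.5169, 0.0521, 0.2204]
orientation: [0.999, 0.04, -0.003, 0.001]
ft_force: [0.5, 0.8, 0.2]
width: 0.0005
```

Request:
arm_command(targets=[[[0, 0, 0], -1.4], [[0, 0, 0], -1.4], [[0, 0, 0], -1.4], [[0, 0, 0], -1.4], [[0, 0, 0], -1.4]])

```text
clock: 4.27
tool_pos: [0.517, 0.0521, 0.2204]
orientation: [0.941, 0.338, -0.003, 0.0]
ft_force: [-0.8, -0.7, 0.2]
width: 0.0003
```

Request:
arm_command(targets=[[[0, 0, 0], -1.4], [[0, 0, 0], -1.4], [[0, 0, 0], -1.4], [[0, 0, 0], -1.4], [[0, 0, 0], -1.4]])

```text
clock: 4.68
tool_pos: [0.517, 0.0521, 0.2205]
orientation: [0.796, 0.606, -0.003, -0.001]
ft_force: [0.2, 0.1, 0.1]
width: 0.0007
```

Request:
arm_command(targets=[[[0, 0, 0], -1.4], [[0, 0, 0], -1.4], [[0, 0, 0], -1.4], [[0, 0, 0], -1.4], [[0, 0, 0], 0]])

```text
clock: 5.1
tool_pos: [0.517, 0.052, 0.2204]
orientation: [0.626, 0.78, -0.002, -0.001]
ft_force: [-0.2, -0.6, 1.0]
width: 0.0007
```

```bash
cat > st.py <<'E'
from h import *
s=robot.observe();o=s["orientation"];p=s["tool_pos"]
a=np.array([.3405,-.9403,0]);n=np.array([.9403,.3405,0]);pad=np.array([.5173,.0572,.063])
print("q7",round(s["joint_positions"][6],3),"pos",np.round(p,4),"ang",np.degrees(2*np.arctan2(o[1],o[0])),"rel pad along/across",np.round([(p-pad)@a,(p-pad)@n],4),"F",np.round(s["ft_force"],1),"F along",round(s["ft_force"]@a,1),s["clock"])
E
python3 st.py; python3 - <<'E'
from h import *
c=vision.calibration("wrist");p,d=vision.grab_frame("wrist");cv2.imwrite("pics/wrist.png",p)
R=np.array(c["R"]);print("cam",-R.T@np.array(c["t"]),np.round(R,2).tolist())
E
```

```text
q7 -0.138 pos [0.517  0.052  0.2204] ang 102.44929427694443 rel pad along/across [ 0.0048 -0.0021] F [-0.2 -0.6  1. ] F along 0.5 5.1
cam [0.50149524 0.12874397 0.38328413] [[0.98, 0.22, -0.01], [0.21, -0.93, 0.29], [0.06, -0.28, -0.96]]
```

View pics/wrist.png

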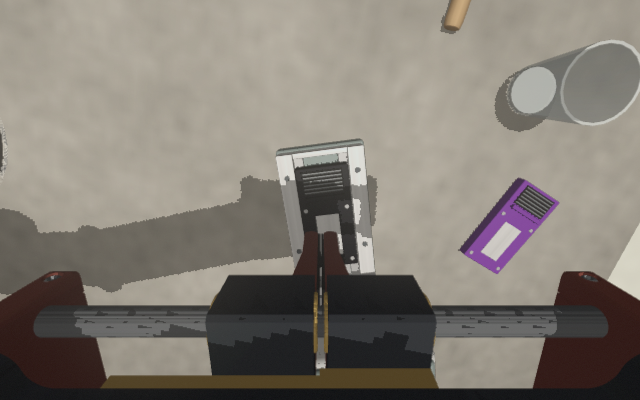

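The wrist view shows the camera on the loading-deck side. The ridged pad is at (323,180) and clear of the purple look-alike at (510,225). I'll finish the turn, then go down.

Request:
arm_command(targets=[[[0, 0, 0], -1.4], [[0, 0, 0], -0.1], [[0.002, 0.002, 0.04], 0], [[0, 0, 0.04], 0], [[0, 0, 0.035], 0]])

```text
clock: 5.57
tool_pos: [0.5178, 0.0544, 0.1042]
orientation: [0.578, 0.816, -0.002, -0.001]
ft_force: [0.2, -0.5, -0.8]
width: 0.0003
```

Request:
arm_command(targets=[[[0, 0, 0.01], 0], [[0, 0, 0.008], 0], [[0, 0, 0.004], 0], [[0, 0, 0], 0], [[0, 0, 0], 0]])

```text
clock: 5.98
tool_pos: [0.5188, 0.0547, 0.085]
orientation: [0.576, 0.817, -0.002, -0.0]
ft_force: [-0.3, -0.2, 0.0]
width: 0.0004
```

```bash
python3 st.py; python3 - <<'E'
from h import *
p,d=vision.grab_frame("wrist");cv2.imwrite("pics/wrist2.png",p);np.save("w2.npy",d)
p,d=vision.grab_frame("side");cv2.imwrite("pics/side2.png",cv2.resize(p[170:300,220:380],None,fx=5,fy=4.6,interpolation=cv2.INTER_CUBIC))
E
```

```text
q7 -0.139 pos [0.5188 0.0547 0.085 ] ang 109.63285042971827 rel pad along/across [0.0029 0.0006] F [-0.3 -0.2  0. ] F along 0.1 5.9833
```

View pics/wrist2.png

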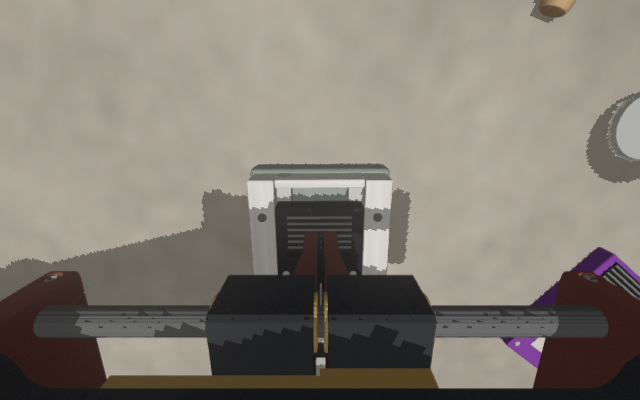

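The wrist view shows the fingertip centred over the pad (tip at about (320,235), pad columns 278–362). Next I'll go down to contact and watch the force.

Request:
arm_command(targets=[[[0, 0, 0.007], 0], [[0, 0, 0.006], 0], [[0, 0, 0.003], 0], [[0, 0, 0.002], 0], [[0, 0, 0], 0]])

```text
clock: 6.5
tool_pos: [0.517, 0.0542, 0.0648]
orientation: [0.576, 0.818, -0.003, -0.002]
ft_force: [-0.9, -0.3, 0.1]
width: 0.0003
```

Request:
arm_command(targets=[[[0, 0, 0.002], 0], [[0, 0, 0.002], 0], [[0, 0, 0.001], 0], [[0, 0, 0], 0]])

```text
clock: 6.83
tool_pos: [0.5176, 0.0544, 0.0606]
orientation: [0.576, 0.818, -0.002, -0.001]
ft_force: [-1.4, -0.3, 4.8]
width: 0.0006
```

Request:
arm_command(targets=[[[0, 0, 0.002], 0], [[0, 0, 0.002], 0], [[0, 0, 0], 0], [[0, 0, 0], 0]])

```text
clock: 7.17
tool_pos: [0.518, 0.0545, 0.0574]
orientation: [0.576, 0.818, -0.002, -0.001]
ft_force: [-2.7, 1.2, 10.0]
width: 0.0002
```

Request:
arm_command(targets=[[[0, 0, 0.002], 0], [[0, 0, 0.001], 0], [[0, 0, 0], 0]])

```text
clock: 7.42
tool_pos: [0.5191, 0.0547, 0.0571]
orientation: [0.576, 0.817, -0.002, 0.0]
ft_force: [-9.6, -1.7, 37.5]
width: 0.0005
```

Request:
arm_command(targets=[[[-0.003, -0.0005, -0.0005], 0], [[-0.003, 0, 0], 0], [[-0.003, 0, 0], 0], [[-0.003, 0, 0], 0]])

```text
clock: 7.75
tool_pos: [0.5224, 0.0463, 0.0572]
orientation: [0.575, 0.818, -0.0, -0.001]
ft_force: [-8.0, 5.7, 30.3]
width: 0.0003
```

```bash
python3 st.py
```

```text
q7 -0.144 pos [0.5224 0.0463 0.0572] ang 109.81565138100487 rel pad along/across [0.012  0.0011] F [-8.   5.7 30.3] F along -8.0 7.75
```

Request:
arm_command(targets=[[[-0.004, -0.0005, 0], 0], [[-0.004, 0, 0], 0], [[-0.004, 0, 0], 0], [[-0.004, 0, 0], 0], [[0, 0, 0], 0]])

```text
clock: 8.17
tool_pos: [0.5283, 0.0299, 0.0572]
orientation: [0.575, 0.818, -0.0, 0.0]
ft_force: [-5.9, 3.7, 27.4]
width: 0.0007
```

```bash
python3 st.py
```

```text
q7 -0.112 pos [0.5283 0.0299 0.0572] ang 109.74531587996503 rel pad along/across [0.0294 0.0011] F [-5.9  3.7 27.4] F along -5.5 8.1667
```

Request:
arm_command(targets=[[[-0.004, -0.0003, 0], 0], [[-0.004, 0, 0], 0], [[-0.004, 0, 0], 0], [[-0.004, 0, 0], 0], [[0, 0, 0], 0]])

```text
clock: 8.58
tool_pos: [0.5339, 0.0145, 0.0572]
orientation: [0.575, 0.818, 0.0, 0.0]
ft_force: [-5.2, 2.6, 26.4]
width: 0.0006
```

```bash
python3 st.py; python3 - <<'E'
from h import *
p,d=vision.grab_frame("top");cv2.imwrite("pics/top3.png",cv2.resize(p[170:285,300:460],None,fx=5,fy=5,interpolation=cv2.INTER_CUBIC))
p,d=vision.grab_frame("side");cv2.imwrite("pics/side3.png",cv2.resize(p[190:310,230:380],None,fx=5,fy=5,interpolation=cv2.INTER_CUBIC))
E
```

```text
q7 -0.081 pos [0.5339 0.0145 0.0572] ang 109.73752408795062 rel pad along/across [0.0458 0.0011] F [-5.2  2.6 26.4] F along -4.2 8.5833
```

View pics/side3.png

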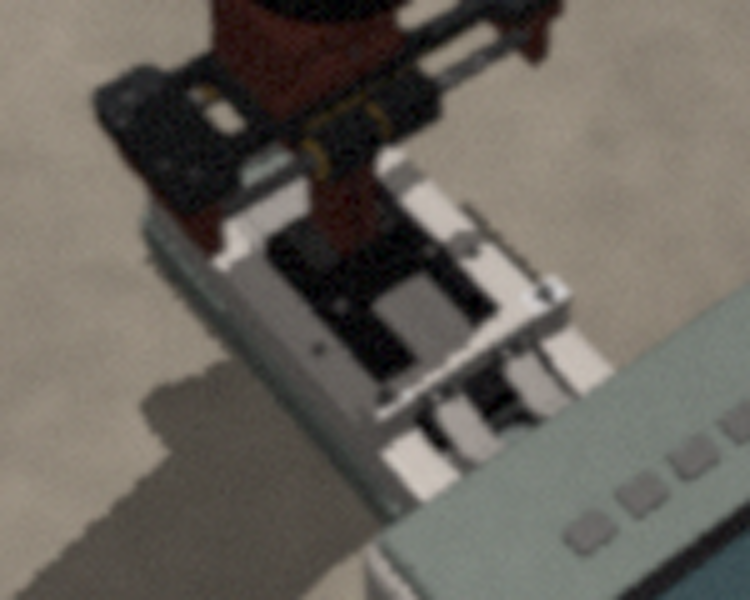

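The side view shows the nose under the bar, from (395,395) to (545,300), with the leaves over it. The cell is moving with the finger.

Request:
arm_command(targets=[[[-0.004, -0.0003, 0], 0], [[-0.004, 0, 0], 0], [[-0.004, 0, 0], 0], [[-0.003, 0, 0], 0], [[0, 0, 0], 0]])

```text
clock: 9.1
tool_pos: [0.5373, 0.0058, 0.0572]
orientation: [0.574, 0.819, 0.002, -0.002]
ft_force: [-8.8, 15.5, 29.0]
width: 0.0008
```

Request:
arm_command(targets=[[[-0.004, 0, 0], 0], [[-0.004, 0, 0], 0], [[-0.003, 0, 0], 0], [[0, 0, 0], 0]])

```text
clock: 9.43
tool_pos: [0.5413, -0.0051, 0.0572]
orientation: [0.574, 0.819, 0.001, -0.002]
ft_force: [-7.5, 13.7, 27.6]
width: 0.0006
```

```bash
python3 st.py
```

```text
q7 -0.031 pos [ 0.5413 -0.0051  0.0572] ang 109.94705493061416 rel pad along/across [0.0668 0.0013] F [-7.5 13.7 27.6] F along -15.5 9.4333
```

Request:
arm_command(targets=[[[-0.003, -0.0003, 0], 0], [[-0.003, 0, 0], 0], [[-0.003, 0, 0], 0], [[0, 0, 0], 0]])

```text
clock: 9.77
tool_pos: [0.5449, -0.0152, 0.0572]
orientation: [0.574, 0.819, 0.001, -0.001]
ft_force: [-5.0, 10.9, 24.7]
width: 0.0008
```

Request:
arm_command(targets=[[[-0.002, 0, 0], 0], [[-0.002, 0, 0], 0], [[0, 0, 0], 0], [[0, 0, 0], 0]])

```text
clock: 10.1
tool_pos: [0.5461, -0.0187, 0.0573]
orientation: [0.574, 0.819, 0.001, -0.001]
ft_force: [-5.8, 11.6, 25.9]
width: 0.0004
```

```bash
python3 st.py
```

```text
q7 -0.007 pos [ 0.5461 -0.0187  0.0573] ang 109.90035561769344 rel pad along/across [0.0812 0.0013] F [-5.8 11.6 25.9] F along -12.8 10.1
```

Not yet at the stop: the force isn't rising. I'll push a little more.

Request:
arm_command(targets=[[[-0.002, 0, 0], 0], [[-0.002, 0, 0], 0], [[0, 0, 0], 0]])

```text
clock: 10.35
tool_pos: [0.5475, -0.0225, 0.0572]
orientation: [0.574, 0.819, 0.001, -0.001]
ft_force: [-4.7, 11.9, 24.1]
width: 0.0007
```

```bash
python3 st.py
```

```text
q7 0.001 pos [ 0.5475 -0.0225  0.0572] ang 109.89781496556938 rel pad along/across [0.0852 0.0013] F [-4.7 11.9 24.1] F along -12.8 10.35
```

Request:
arm_command(targets=[[[-0.002, 0, 0], 0], [[-0.002, 0, 0], 0], [[0, 0, 0], 0]])

```text
clock: 10.6
tool_pos: [0.5478, -0.0233, 0.0572]
orientation: [0.574, 0.819, 0.002, -0.002]
ft_force: [-8.8, 18.4, 27.3]
width: 0.0006
```

```bash
python3 st.py; python3 - <<'E'
from h import *
p,d=vision.grab_frame("side");q=p[190:310,230:380]
cv2.imwrite("pics/side4.png",cv2.resize(q,None,fx=5,fy=5,interpolation=cv2.INTER_CUBIC))
E
```

```text
q7 0.008 pos [ 0.5478 -0.0233  0.0572] ang 110.0066818093136 rel pad along/across [0.0861 0.0013] F [-8.8 18.4 27.3] F along -20.3 10.6
```

View pics/side4.png

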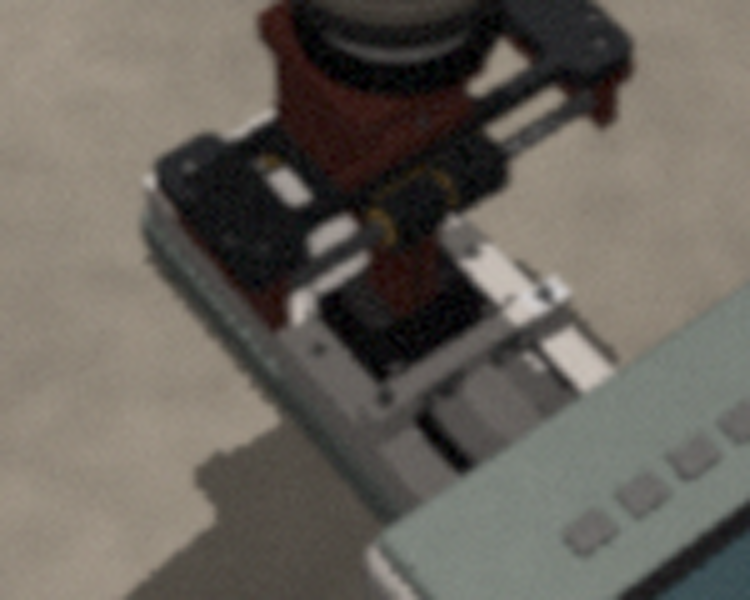

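The label is now under the bar and the along-slide force has risen to 20 N, so the stop is probably reached. One firmer push will confirm it.

Request:
arm_command(targets=[[[-0.002, 0, 0], 0], [[-0.002, 0, 0.0005], 0], [[0, 0, 0], 0], [[0, 0, 0], 0]])

```text
clock: 10.98
tool_pos: [0.5479, -0.0234, 0.0572]
orientation: [0.572, 0.82, 0.003, -0.004]
ft_force: [-15.2, 25.4, 37.4]
width: 0.0006
```

```bash
python3 st.py
```

```text
q7 0.015 pos [ 0.5479 -0.0234  0.0572] ang 110.16588864446793 rel pad along/across [0.0862 0.0013] F [-15.2  25.4  37.4] F along -29.0 10.9833
```

Stop confirmed: no more motion, with 29 N along the slide. I'll ease the push, then lift straight off.

Request:
arm_command(targets=[[[0.003, 0, 0], 0], [[0.003, 0, 0], 0], [[0, 0, -0.001], 0], [[0, 0, -0.001], 0], [[0, 0, 0], 0]])

```text
clock: 11.4
tool_pos: [0.5475, -0.0233, 0.0573]
orientation: [0.574, 0.819, 0.002, -0.001]
ft_force: [-2.5, 14.0, 11.6]
width: 0.0004
```

```bash
python3 st.py
```

```text
q7 0.006 pos [ 0.5475 -0.0233  0.0573] ang 109.96251643786108 rel pad along/across [0.086 0.001] F [-2.5 14.  11.6] F along -14.0 11.4
```

Request:
arm_command(targets=[[[0.002, 0, 0], 0], [[0.0015, 0, -0.001], 0], [[0, 0, -0.001], 0], [[0, 0, 0], 0]])

```text
clock: 11.73
tool_pos: [0.5448, -0.0241, 0.0577]
orientation: [0.575, 0.818, -0.001, -0.002]
ft_force: [1.8, 7.5, 1.5]
width: 0.0006
```

Request:
arm_command(targets=[[[0.0005, 0, -0.003], 0], [[0, 0, -0.005], 0], [[0, 0, -0.01], 0], [[0, 0, -0.02], 0], [[0, 0, -0.03], 0]])

```text
clock: 12.15
tool_pos: [0.5429, -0.0275, 0.1249]
orientation: [0.576, 0.817, -0.004, -0.003]
ft_force: [-0.3, 0.5, 0.9]
width: 0.0003
```

Request:
arm_command(targets=[[[0.04, 0, -0.03], 0], [[0.04, 0, -0.01], 0], [[0.04, 0, 0], 0], [[0.04, 0, 0], 0], [[0, 0, 0], 0]])

```text
clock: 12.57
tool_pos: [0.4909, 0.1258, 0.1623]
orientation: [0.572, 0.82, -0.001, -0.002]
ft_force: [0.1, -0.1, 0.1]
width: 0.0003
```

```bash
python3 st.py; python3 - <<'E'
from h import *
p,d=vision.grab_frame("top");np.save("t5.npy",d);cv2.imwrite("pics/top5.png",cv2.resize(p[170:285,300:460],None,fx=5,fy=5,interpolation=cv2.INTER_CUBIC));cv2.imwrite("pics/top5f.png",p)
p,d=vision.grab_frame("side");cv2.imwrite("pics/side5.png",cv2.resize(p[190:310,230:380],None,fx=5,fy=5,interpolation=cv2.INTER_CUBIC))
E
```

```text
q7 -0.216 pos [0.4909 0.1258 0.1623] ang 110.228278811327 rel pad along/across [-0.0735 -0.0015] F [ 0.1 -0.1  0.1] F along 0.1 12.5667
```

View pics/top5.png

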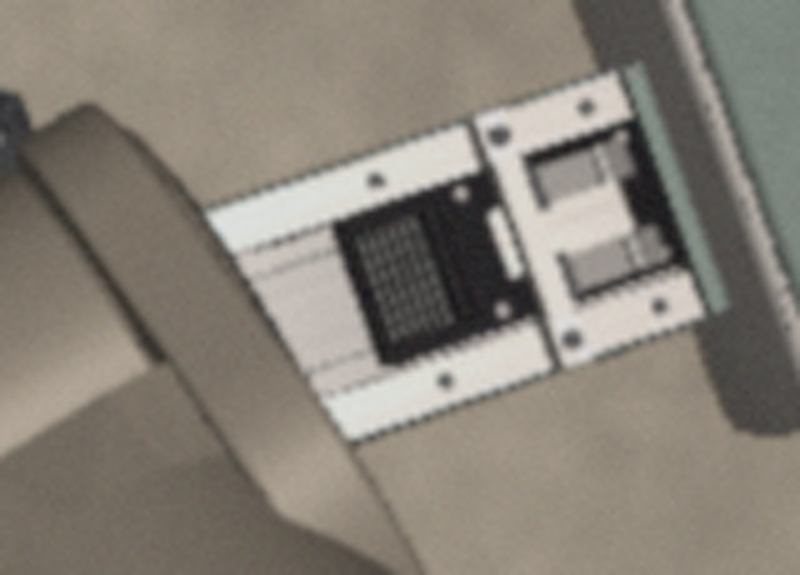

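View pics/side5.png

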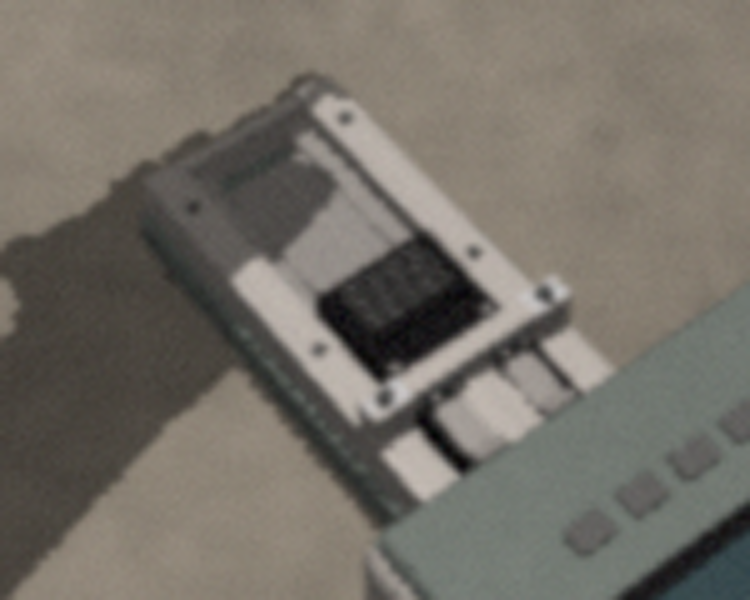

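Both views show the cell under the bar with the leaves lifted onto it; in the top crop the pad is at (403,277) and the tail at (362,291). Next I'll measure how far home it is and whether it lies flat.

```bash
cat >> m.py <<'E'
print("--after")
for k,q in dict(pad=C(403,277,.057),tail=C(361,291,.056)).items(): print(k,"along",round((q-mid)@a,4),"across",round((q-mid)@n,4))
d=np.load("t5.npy")
def med(u,v):
    i,j=int(round(300+(u-2)/5)),int(round(170+(v-2)/5));w=d[j-1:j+2,i-1:i+2];return np.round(pt("top",i,j,d=np.median(w)),4)
for nm,uv in dict(padrear=(375,285),padmid=(403,277),padfront=(428,268),cellahead=(483,250),deck=(300,310),guideL=(300,207),guideR=(470,362)).items(): print(nm,med(*uv))
E
python3 m.py | sed -n '/after/,$p'; python3 - <<'E'
from h import *
a=cv2.imread("pics/top.png").astype(int);b=cv2.imread("pics/top5f.png").astype(int)
for n,(x0,y0,x1,y1) in dict(beaker=(235,90,290,150),brush=(148,165,248,200),purple=(312,85,388,140),spare=(165,235,232,310)).items():
    print(n,np.abs(a-b)[y0:y1,x0:x1].mean().round(2))
E
```

```text
--after
pad along 0.1147 across 0.0022
tail along 0.0983 across 0.0024
padrear [ 0.5428 -0.0082  0.0566]
padmid [ 0.5466 -0.0173  0.0577]
padfront [ 0.5504 -0.0265  0.0579]
cellahead [ 0.5565 -0.0475  0.055 ]
deck [0.5339 0.0174 0.0393]
guideL [0.5725 0.0191 0.0506]
guideR [ 0.5158 -0.0446  0.051 ]
beaker 4.99
brush 5.07
purple 4.97
spare 4.66
```

```bash
python3 -c "
from plant import robot
print(robot.finish_job())"
```

```text
the job is handed in; nothing more can be done
None
```

The reference cell is fully home against the end stop and stayed lying flat after I let go. I handed the job in at about 12.7 s on the robot's clock.

I pressed the shut fingertips on the ridged pad until the lift plate bottomed, at 25–37 N. I then slid the cell about 80 mm under the bar and both leaf springs. At the stop, 29 N along the slide gave no more motion. I eased off the push and lifted straight away.

**Last checks:**
- **Position:** the pad centre is about 43 mm and the tail about 60 mm short of the bar, taking the bar 158 mm from the deck end. That is the home position.
- **Disagreement:** my first reading of the bar edge, taken from its top, put the tail 56 mm from the bar, about 4 mm past home. I trusted the guide length and the hard stop instead.
- **Flatness:** the pad is at 57–58 mm and the lift plate at 39 mm, which is level with the bed. The cell top ahead of the pad reads about 55 mm, within depth noise.
- **Sideways:** the cell reads about 2 mm across from where it started, which is about the play in the channel.
- **Bystanders:** the spare cell, brush, beaker and purple look-alike are unchanged in the top view, with only picture noise.
- **Turn limit:** my first wrist turn ran into the last joint's limit, so I turned the other way. Nothing was touched.

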